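Slide out the bracket that matches the sample

TASK

Look which bracket lies as the sample on the small sample board beside the sorting tray, and without lifting it slide the bracket of the same shape out of its lane into the cross channel, then along the channel until you feel it meet the sprung stop plate at the end. Press it there with about 10 N for half a second (it must never bear on the stop with more than 25 N), then let go and leave it lying flat, square in the channel, by the stop plate. Leave the other brackets in their places, and do not disturb the samples or the other things on the bench.

Things in the scene. Friction and masses are not known exactly. Their poses are not given: they have to be found in the camera images.
- tray: sorting tray fixed to the bench, dark floor 6 mm thick, pale walls; a little turned. Origin on the bench surface (heights are above the bench). In its axes (mm) four lanes run along x from the back wall (inner face x=115, 24 high) to open mouths at x=-33; each 68 wide between walls 5 thick, 24 high; lane centres y = -135, -62, 11, 84
- channel_mid (a point): point on the floor (6 mm up) midway across the cross channel, at tray (-69, 0), axes as the tray's. The channel, 72 mm wide, runs along y past all lane mouths; its front wall (18 high, inner face tray x=-105) is on the robot's side. Floor from y=-230 (open end) to the stop at y=225; beyond y=125 a rear wall 18 high (face x=-33) makes a pocket
- stop: fixed grey block 80 wide, 36 mm high closing the channel's +y end; axes as the tray's; origin on the bench under the middle of its face to the channel (tray -69, 225)
- stop_mid (a point): point on that face 15 mm up. Before it stands a steel stop plate (56 wide, 7 to 23 mm up) on a screw: the plate's contact side is 16 to 38 mm from the block's face, different each time and not measured: feel for it. The plate is sprung: gives from about 4 N, 1.2 N/mm, bottoms hard after 8 mm (13 N)
- sample_board: plywood board 100 x 100 x 4 mm lying on the bench beside the tray; origin at the centre of its underside. The bracket lying on it is the sample
- bracket_L_mid (a point): centre (half-way up) of the loose aluminium bracket in a tray lane; 60 x 60 mm, 15 thick, arms 15 wide, 60 to 130 g. Spine: y -30 to -15 over full x; first arm: x 15 to 30 over full y, so +x and -y sides are unbroken 60 mm faces. L: these two only (plain angle). Starts within 3 degrees of the tray's axes, at tray x 5 to 33
- bracket_U_mid (a point): centre (half-way up) of the loose aluminium bracket in a tray lane; 60 x 60 mm, 15 thick, arms 15 wide, 60 to 130 g. Spine: y -30 to -15 over full x; first arm: x 15 to 30 over full y, so +x and -y sides are unbroken 60 mm faces. U: also a second full arm at the -x end. Starts within 3 degrees of the tray's axes, at tray x 5 to 33
- bracket_F_mid (a point): centre (half-way up) of the loose aluminium bracket in a tray lane; 60 x 60 mm, 15 thick, arms 15 wide, 60 to 130 g. Spine: y -30 to -15 over full x; first arm: x 15 to 30 over full y, so +x and -y sides are unbroken 60 mm faces. F: also a short middle arm, x -15 to 0, to y 15. Starts within 3 degrees of the tray's axes, at tray x 5 to 33
- bracket_O_mid (a point): centre (half-way up) of the loose aluminium bracket in a tray lane; 60 x 60 mm, 15 thick, arms 15 wide, 60 to 130 g. Spine: y -30 to -15 over full x; first arm: x 15 to 30 over full y, so +x and -y sides are unbroken 60 mm faces. O: closed square frame, 30 x 30 window. Starts within 3 degrees of the tray's axes, at tray x 5 to 33
- sample_L_mid (a point): centre (half-way up) of the reference bracket L, same form and size as the one in the tray; lies at any angle on the sample board or, if not wanted now, on the long rack board at the robot's right
- sample_U_mid (a point): centre (half-way up) of the reference bracket U, same form and size as the one in the tray; lies at any angle on the sample board or, if not wanted now, on the long rack board at the robot's right
- sample_F_mid (a point): centre (half-way up) of the reference bracket F, same form and size as the one in the tray; lies at any angle on the sample board or, if not wanted now, on the long rack board at the robot's right
- sample_O_mid (a point): centre (half-way up) of the reference bracket O, same form and size as the one in the tray; lies at any angle on the sample board or, if not wanted now, on the long rack board at the robot's right
- terminals: bystander: grey terminal block strip, 50 x 38 x 40 mm, origin under its centre, beside the tray's -y side
- relay: bystander: black relay 70 x 24 x 63 mm behind the tray, origin under its centre
- rail_offcut: bystander: steel rail offcut 160 x 35 x 8 mm behind the tray, origin under its centre, long axis y
- screwdriver: bystander: screwdriver lying along its x axis at the front right
- tape_roll: bystander: white roll, outer diameter 90 mm, 18 mm high, at the front left
- ferrule_jar: bystander: clear jar, diameter 60, 75 mm high, to the left
Not all that is in view belongs to the job. What is shaped like the part that bears bracket_L_mid but black, orange or yellow is not meant.

How it is judged:
By the outcome, as a careful person would: the job done as asked, in the order asked, and still so for the second after the job is handed in, with the robot touching nothing.
It also fails if it takes over 54 s, if anything falls off the work surface, if the arm or the gripper's body presses on something with over 40 N, if the wrist force passes 120 N, or if a joint passes its speed limit or range.

ROBOT

A 6-joint arm with a two-finger parallel gripper is mounted at the origin on the work surface. World frame = base frame: x ahead of the robot, y to its left, z up, the work surface at z = 0. Lengths are in m, angles in rad, forces in N, time in s.
With the tool pointing down it reaches from about 0.325 to 0.85 m from the base axis. Payload 4.4 kg.
Tool frame: the origin (TCP) lies midway between the tips of the shut fingers; the grasp point (between the pads) lies 19 mm behind it; y points along the fingers, x is the direction in which the jaws open and shut, and the axes are right-handed (so a half turn about y gives the same grasp; the last joint's range is limited). The gripper opens to 94 mm and grips with 3 to 60 N. Pads are 16 mm wide; open, the fingers measure 119 mm over their backs; the gripper's body (75 mm by 177 mm) begins 78 mm behind the grasp point.
Start: joints at [1.179, 0.207, 1.542, -0, 1.393, -0.15], TCP at [0.137, 0.558, 0.169] pointing down, gripper open.
Joint ranges: [-2.73, 2.73], [-0.86, 2.22], [0.23, 2.46], [-1.11, 4.25], [0.08, 2.63], [-2.82, 2.82]. Speed limits (rad/s): [2.79, 2.79, 3.14, 3.14, 3.14, 3.14].

INTERFACE

Orientations are given as a rotation vector (axis times angle).
In Python, from bench import ctrl gives the robot as it stands. Calls block until the motion is done:
- ctrl.reach(position, orientation): joint-space move of the TCP to a pose.
- ctrl.move_l(position, orientation=None, rate=0.15, until_force=None): straight line of the TCP; orientation=None keeps the orientation; rate is the mean speed in m/s. With until_force (N) it stops when the force on the tool has changed by that much, and returns True; else False.
- ctrl.set_joints(angles): joint-space move.
- ctrl.grip(opening, force=None): finger opening in m; force is the grip in N (None keeps the last); returns when the fingers have stopped.
- ctrl.wait(seconds).
- ctrl.solve_ik(position, orientation): joint angles nearest the present ones, or None.
- ctrl.sense(): the state.
- ctrl.camera(name): name is "scene" or "top" or "wrist"; returns a dict with "image" (420x560x3 uint8, blue, green, red), "depth" (420x560 float32, m along the optical axis (not along the pixel's ray), 0 where there is no reading), "fx", "fy", "cx", "cy" (pixels), "dist_coeffs" ([k1, k2, p1, p2, k3] as OpenCV has them; the pictures are not rectified), "xyz" and "orientation" of the camera in the world. Camera axes: x right, y up, looking along -z (the intrinsics and any distortion apply to the point x, -y, -z); pixel columns grow to the right and rows downward; lengths in m; the calibration is good to about 2 mm. A picture is of the moment at which its call begins.
A pose or a line that the arm cannot do raises ctrl.PlanningError and nothing moves.
- ctrl.job_done(): hands the job in, once; it reports no verdict.
Trained networks look in a picture, given as the dict that the camera call returned (one of the last four; its "shot" number tells which), for a name from the list of things; names that differ only in an ending like _2 or _b are one class to them, and where a whole thing is asked for, a point or a joint stands for the part that bears it (a point fixed in the world has none). Each returns a list of dicts, best first, with "score" (0 to 1); they miss things now and then, are a little off and sometimes report something else, mostly with a low value. They report only what shows in the picture. A call takes as long as a camera call. They do not tell look-alikes from the thing itself.
- ctrl.find_in(picture, target): "extent" ([centre column, centre row, width, height] in pixels, round what is visible of it).
The state is a dict: "time": time; "qpos": joint angles; "dq": joint speeds; "effort": joint torques, N m; "position": TCP position; "orientation": TCP orientation; "contact_force": force on the tool from outside, world axes, zero at the start; "torque": the same for the moment, N m; "width": finger opening in m.
Only numpy, scipy, OpenCV 4.12 (cv2) and the standard library are available. Lean on these libraries where they do the work, as an engineer would, in place of code of your own. Each camera call takes 0.05 s, during which the arm holds its last target.

## Working session

There is one attempt and no reset: what is moved stays moved. The work goes in short steps, each a Python script; the robot and the scene stay as the last script left them, time stands still between calls to the robot, and variables do not carry over. Pictures are saved under pics/ and viewed, and the job is handed in when it is done.

```bash
ls; mkdir -p pics
python3 - <<'E'
from bench import ctrl
import cv2,numpy as np,pickle
for n in ["scene","top"]:
    p=ctrl.camera(n); cv2.imwrite(f"pics/{n}0.png",p["image"]); pickle.dump(p,open(f"{n}0.pkl","wb"))
    print(n,p["xyz"],p["orientation"],p["fx"],p["cx"],p["cy"],p["dist_coeffs"])
s=ctrl.sense();print(s)
E
```

```text
pics
scene [ 1.10944256 -0.3657169   1.00715684] [0.56019871 0.29531643 0.98581132] 462.077822834685 276.53604683086036 208.94558656358723 [0.02532475 0.         0.         0.         0.        ]
top [ 0.28086431 -0.02704343  1.23377485] [ 0.16866002 -0.16646504 -1.51062999] 438.15448788287017 278.066892307999 213.4689191941593 [-0.0800424  0.         0.         0.         0.       ]
{'time': 0.1, 'qpos': array([ 1.17951954e+00,  2.07323578e-01,  1.54279297e+00, -1.26098683e-05,
        1.39352414e+00, -1.50530805e-01]), 'dq': array([ 2.19720154e-03, -1.41502254e-03, -3.19114005e-03,  9.19896603e-05,
       -8.87875789e-04,  6.75048419e-04]), 'effort': array([ 2.87231505e-04, -3.71873832e+01, -2.82290643e+01,  7.01198727e-02,
        3.11377889e-02, -3.47144419e-05]), 'position': array([0.13681805, 0.55765685, 0.16822197]), 'orientation': array([-1.31455601, -1.02871219,  1.0316785 ]), 'contact_force': array([ 0.37045359, -0.41005744, -0.36568481]), 'torque': array([-0.00122491,  0.01029784, -0.00137051]), 'width': 0.09429950902459004}
```

View pics/top0.png

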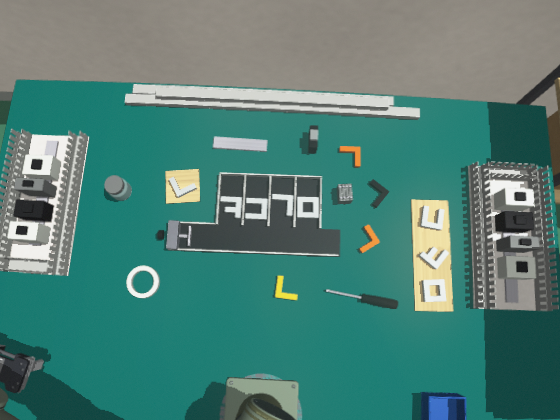

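View pics/scene0.png

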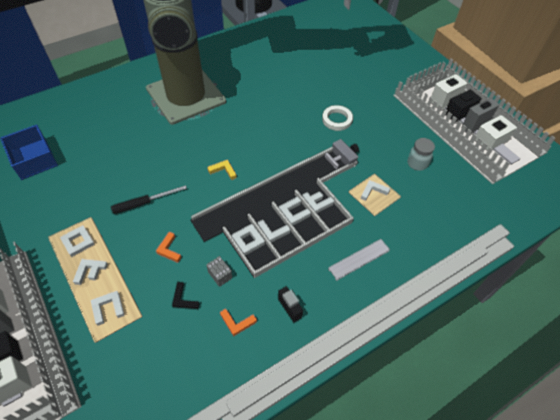

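```bash
cat > h.py <<'E'
import numpy as np,cv2,pickle
from scipy.spatial.transform import Rotation as R
def K(p): return np.array([[p["fx"],0,p["cx"]],[0,p["fy"],p["cy"]],[0,0,1.]])
def px2w(p,uv,z):
    uv=np.array(uv,float).reshape(-1,1,2)
    n=cv2.undistortPoints(uv,K(p),np.array(p["dist_coeffs"]))[:,0]
    d=np.c_[n[:,0],-n[:,1],-np.ones(len(n))]@R.from_rotvec(p["orientation"]).as_matrix().T
    o=np.array(p["xyz"]); return o+d*((z-o[2])/d[:,2])[:,None]
def w2px(p,X):
    X=np.atleast_2d(X)-np.array(p["xyz"]); c=X@R.from_rotvec(p["orientation"]).as_matrix()
    c=c*[1,-1,-1]
    return cv2.projectPoints(c.reshape(-1,1,3),np.zeros(3),np.zeros(3),K(p),np.array(p["dist_coeffs"]))[0][:,0]
E
python3 - <<'E'
from h import *
p=pickle.load(open("top0.pkl","rb"));im=p["image"]
a=cv2.resize(im[160:265,150:345],None,fx=4,fy=4,interpolation=cv2.INTER_CUBIC);cv2.imwrite("pics/topcrop.png",a)
s=pickle.load(open("scene0.pkl","rb"))["image"]
b=cv2.resize(s[130:280,190:410],None,fx=3.6,fy=3.6,interpolation=cv2.INTER_CUBIC);cv2.imwrite("pics/scenecrop.png",b)
E
```

```text
(no output)
```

View pics/topcrop.png

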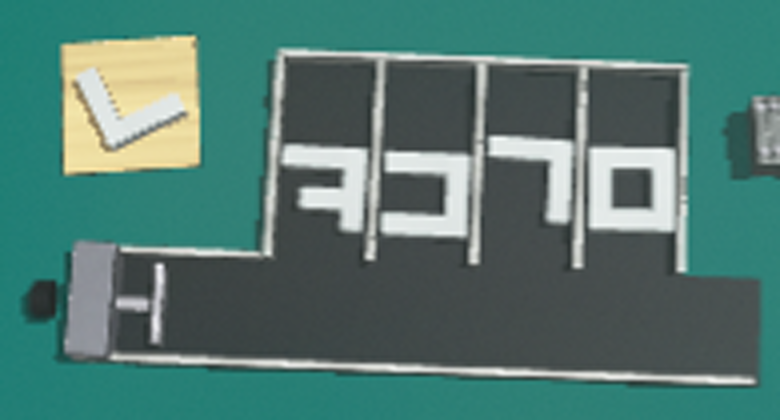

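View pics/scenecrop.png

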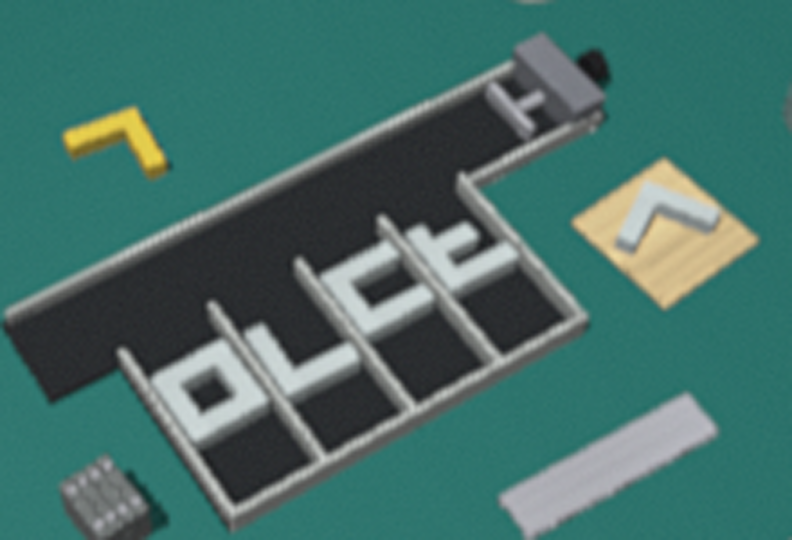

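```bash
cat >> h.py <<'E'
def T(pose,pts,z=None):  # tray mm -> world m ; pose=(x,y,th)
    pts=np.atleast_2d(np.array(pts,float)); c,s=np.cos(pose[2]),np.sin(pose[2])
    xy=pts[:,:2]/1000@np.array([[c,s],[-s,c]])+pose[:2]
    zz=pts[:,2:3]/1000
    return np.hstack([xy,zz])
def draw(p,pose,lines,im,color,off=(0,0),f=1):
    for a,b in lines:
        t=np.linspace(0,1,12)[:,None]; q=w2px(p,T(pose,np.array(a)*(1-t)+np.array(b)*t))
        q=((q-off+.5)*f-.5); cv2.polylines(im,[np.round(q).astype(int)],False,color,1,cv2.LINE_AA)
LINES=[((115,y,24),(-33,y,24)) for y in (-169,-101,-96,-28,-23,45,50,118)]+[((115,-169,24),(115,118,24)),((-33,-174,24),(-33,123,24)),((-105,-230,18),(-105,225,18)),((-33,125,18),(-33,225,18)),((-109,225,36),(-29,225,36)),((-105,-230,6),(-33,-230,6))]
E
python3 - <<'E'
from h import *
from scipy.optimize import least_squares
p=pickle.load(open("top0.pkl","rb"))
C=np.array([(267,253),(371,258),(474,262),(577,267),(681,270)])
px=list((C+.5)/4-.5+[150,160]); X=[(-33,y,24) for y in (120.5,47.5,-25.5,-98.5,-171.5)]
w=px2w(p,px,.024);print(w)
f=lambda q:(T(q,X)[:,:2]-w[:,:2]).ravel()*1000
r=least_squares(f,[.45,0,0]);print(r.x,r.fun.round(1))
np.save("pose0.npy",r.x)
im=cv2.resize(p["image"][160:265,150:345],None,fx=4,fy=4,interpolation=cv2.INTER_CUBIC)
draw(p,r.x,LINES,im,(0,0,255),(150,160),4);cv2.imwrite("pics/topov.png",im)
E
```

```text
[[ 0.50835852  0.15380305  0.024     ]
 [ 0.50878603  0.0803704   0.024     ]
 [ 0.5098677   0.00790047  0.024     ]
 [ 0.51021548 -0.06452427  0.024     ]
 [ 0.51200986 -0.13762837  0.024     ]]
[0.5425392  0.03387835 0.01199814] [-0.3  0.2  0.2  0.6 -0.   0.1  0.5 -0.5 -0.4 -0.4]
```

View pics/topov.png

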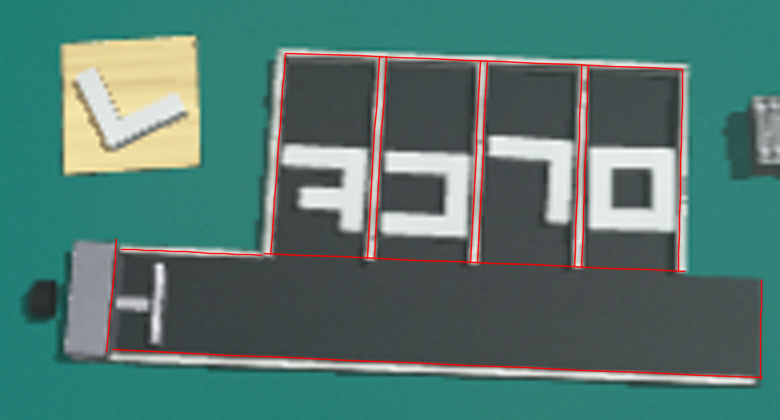

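Sample at top (182,186), crop (130,110): a plain two-arm angle = **L**. The candidates in the tray are F (232,205), U (257,208), L (283,205) and O (308,207). Only the one at (283,205) has two arms. The yellow, orange and black angles outside the tray at (285,290), (350,155), (370,238) and (378,190) are decoys. The tray fit agrees with the picture to under 1 mm. Next is a closer wrist look over the L lane.

```bash
cat >> h.py <<'E'
def ori(jaw):  # jaw: unit xy direction of tool x, tool y down
    x=np.array([jaw[0],jaw[1],0]);y=np.array([0,0,-1.]);return R.from_matrix(np.c_[x,y,np.cross(x,y)]).as_rotvec()
def jaws(pose):
    c,s=np.cos(pose[2]),np.sin(pose[2]); return np.array([c,s]),np.array([-s,c])
E
python3 - <<'E'
from h import *
from bench import ctrl
pose=np.load("pose0.npy");ex,ey=jaws(pose)
P=T(pose,[[20,-62,0]])[0];P[2]=.26
for n,j in [("ey",ey),("-ey",-ey),("ex",ex),("-ex",-ex)]:
    for z in (.26,.012):
        P[2]=z;q=ctrl.solve_ik(P,ori(j));print(n,z,None if q is None else np.round(q,2))
E
```

```text
ey 0.26 [-0.2   0.13  1.45 -0.    1.57 -1.79]
ey 0.012 [-0.2   0.36  1.7  -0.    1.08 -1.79]
-ey 0.26 [-0.2   0.13  1.45 -0.    1.57  1.36]
-ey 0.012 [-0.2   0.36  1.7  -0.    1.08  1.36]
ex 0.26 [-0.2   0.13  1.45  0.    1.57 -0.21]
ex 0.012 [-0.2   0.36  1.7   0.    1.08 -0.21]
-ex 0.26 None
-ex 0.012 None
```

Run:
```python
from h import *
from bench import ctrl
pose=np.load("pose0.npy");ex,ey=jaws(pose)
P=T(pose,[[0,-62,0]])[0];P[2]=.26
ctrl.reach(P,ori(-ey))
p=ctrl.camera("wrist");pickle.dump(p,open("wrist1.pkl","wb"))
print(p["xyz"],p["fx"],p["dist_coeffs"],[ (d["extent"],d["score"]) for d in ctrl.find_in(p,"bracket_L_mid")])
cv2.imwrite("pics/wrist1.png",p["image"])
im=p["image"].copy();draw(p,pose,LINES,im,(0,0,255));cv2.imwrite("pics/wrist1o.png",im)
s=ctrl.sense();print(s["time"],s["contact_force"],s["position"]-P)
```

```text
[ 0.62377854 -0.02704989  0.47579256] 341.9744561497405 [-0.06632173  0.          0.          0.          0.        ] [([291.2, 298.9, 39.5, 40.6], 0.96), ([433.7, 28.4, 55.4, 49.9], 0.93), ([453.1, 212.0, 37.9, 58.4], 0.71), ([280.8, 149.9, 49.0, 45.6], 0.7), ([489.9, 113.2, 43.9, 62.0], 0.57)]
2.75 [-0.01824596 -0.06565014  0.15812761] [-5.11040309e-05  8.09061199e-04 -1.39738775e-04]
```

View pics/wrist1o.png

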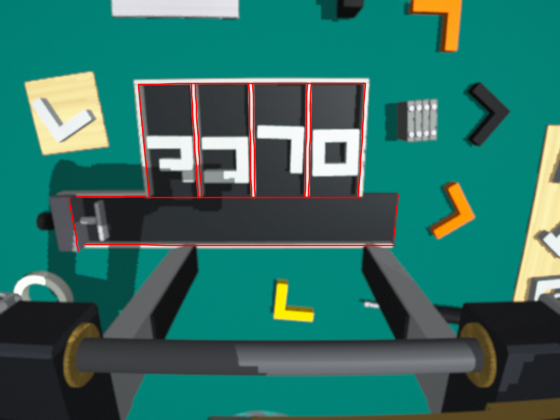

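The wrist view confirms the L at (281,150). The network's top hit at (291,299) is the yellow decoy. Now measuring its pose from its outline.

```bash
python3 - <<'E'
from h import *
from scipy.optimize import minimize
pose=np.load("pose0.npy")
def shape(): return np.array([(30,-30),(30,30),(15,30),(15,-15),(-30,-15),(-30,-30)],float)
for n in ("wrist1","top0"):
    p=pickle.load(open(n+".pkl","rb"));g=cv2.cvtColor(p["image"],cv2.COLOR_BGR2GRAY)
    # rectify lane plane z=21mm at 0.5mm/px, lane region x -33..115,y -96..-28
    xs=np.arange(-30,113,.5);ys=np.arange(-94,-30,.5)
    X,Y=np.meshgrid(xs,ys,indexing="ij")
    uv=w2px(p,T(pose,np.c_[X.ravel(),Y.ravel(),np.full(X.size,21.)])).reshape(*X.shape,2).astype(np.float32)
    r=cv2.remap(g,uv[...,0],uv[...,1],cv2.INTER_LINEAR)
    rf=cv2.GaussianBlur(r,(0,0),1).astype(float)
    def mask(q):
        c,s=np.cos(q[2]),np.sin(q[2]);P=shape()@np.array([[c,s],[-s,c]])+q[:2]
        m=np.zeros(r.shape,np.uint8);uvp=np.c_[(P[:,1]-ys[0])/.5,(P[:,0]-xs[0])/.5]
        cv2.fillPoly(m,[np.round(uvp*16).astype(np.int32)],255,cv2.LINE_AA,4);return cv2.GaussianBlur(m,(0,0),2).astype(float)
    t=(rf-np.percentile(rf,10))/(np.percentile(rf,97)-np.percentile(rf,10))*255
    best=min((minimize(lambda q:((mask((q[0],q[1],q[2]/50))-t)**2).mean(),[x,-62,0],method="Nelder-Mead",options=dict(initial_simplex=[[x,-62,0],[x+3,-62,0],[x,-59,0],[x,-62,2]])) for x in (10,18,26)),key=lambda o:o.fun)
    q=best.x*[1,1,1/50];print(n,q[:2],np.degrees(q[2]),best.fun)
    o=cv2.cvtColor(r,cv2.COLOR_GRAY2BGR);c,s=np.cos(q[2]),np.sin(q[2]);P=shape()@np.array([[c,s],[-s,c]])+q[:2]
    cv2.polylines(o,[np.round(np.c_[(P[:,1]-ys[0])/.5,(P[:,0]-xs[0])/.5]).astype(int)],True,(0,0,255),1)
    cv2.imwrite(f"pics/fit_{n}.png",cv2.resize(o,None,fx=2,fy=2))
E
python3 -c "
import cv2,numpy as np
a=cv2.imread('pics/fit_wrist1.png');b=cv2.imread('pics/fit_top0.png');cv2.imwrite('pics/fit.png',np.hstack([a,b]))"
```

```text
wrist1 [ 31.56771189 -62.2053125 ] -1.5282904092872611 192.8181976988165
top0 [ 29.52057138 -61.52350383] -1.5068731724832072 244.87176973762675
```

View pics/fit.png

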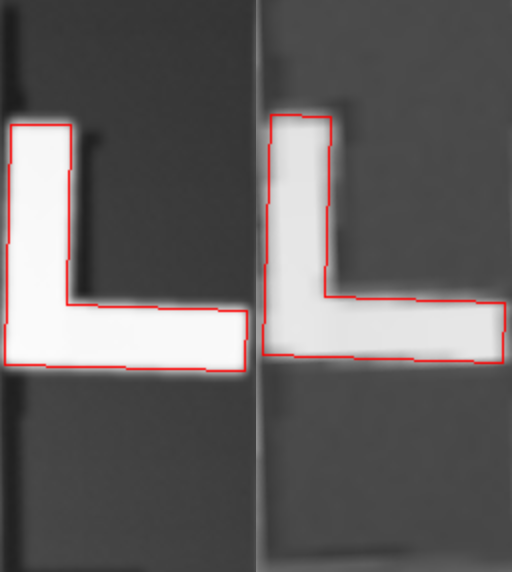

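Run:
```python
from h import *
from bench import ctrl
pose=np.load("pose0.npy");ex,ey=jaws(pose);o=ori(-ey)
def W(x,y,z): 
    P=T(pose,[[x,y,0]])[0];P[2]=z;return P
ctrl.grip(.028)
ctrl.reach(W(87,-62,.06),o)
print(ctrl.move_l(W(87,-62,.010),o,rate=.06,until_force=5))
s=ctrl.sense();print(s["time"],s["contact_force"],s["width"],s["position"])
print(ctrl.move_l(W(60,-62,.010),o,rate=.06,until_force=6))
s=ctrl.sense();print(s["time"],s["contact_force"],s["position"])
p=ctrl.camera("wrist");cv2.imwrite("pics/wrist2.png",p["image"])
p=ctrl.camera("scene");cv2.imwrite("pics/scene2.png",cv2.resize(p["image"][130:290,180:400],None,fx=3.6,fy=3.6))
```

```text
False
5.7083 [-0.10388125  0.37534788  0.04795209] 0.028180891534382607 [ 0.63074492 -0.02712879  0.01035618]
False
6.3083 [-0.27510011 -0.08535125  0.05634989] [ 0.60340706 -0.02747474  0.01030754]
```

View pics/scene2.png

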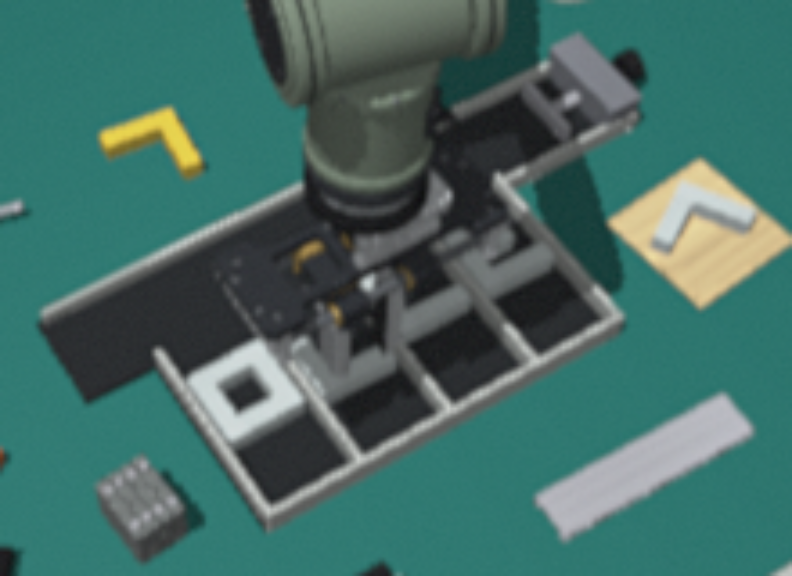

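View pics/wrist2.png

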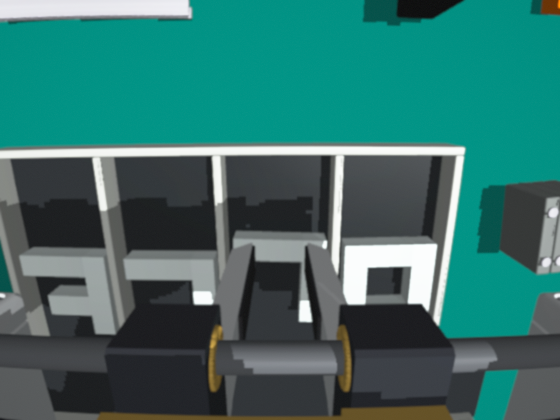

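Run:
```python
from h import *
from bench import ctrl
pose=np.load("pose0.npy")
p=ctrl.camera("wrist");pickle.dump(p,open("wrist3.pkl","wb"))
print(p["xyz"])
for x in (52,60,68): print(x,w2px(p,T(pose,[[x,-62-14,10],[x,-62+14,10],[x,-62,21]])).round(0).tolist())
c,s=np.cos(pose[2]),np.sin(pose[2])
for uv in ((238,232),(325,236),(262,262),(245,245)):
  for z in(.021,.010):
    w=px2w(p,[uv],z)[0][:2]-pose[:2]; print(uv,z,(np.array([c*w[0]+s*w[1],-s*w[0]+c*w[1]])*1000).round(1))
cv2.imwrite("pics/wrist3.png",cv2.resize(p["image"][140:340,180:400],None,fx=3.6,fy=3))
```

```text
[ 0.68408458 -0.02728863  0.22626668]
52 [[299.0, 247.0], [258.0, 247.0], [278.0, 253.0]]
60 [[299.0, 236.0], [257.0, 236.0], [278.0, 242.0]]
68 [[299.0, 224.0], [257.0, 225.0], [278.0, 230.0]]
(238, 232) 0.021 [ 66.7 -36.4]
(238, 232) 0.01 [ 62.7 -35. ]
(325, 236) 0.021 [ 63.9 -92. ]
(325, 236) 0.01 [ 59.8 -93.6]
(262, 262) 0.021 [ 45.8 -51.4]
(262, 262) 0.01 [ 40.7 -50.8]
(245, 245) 0.021 [ 57.8 -40.7]
(245, 245) 0.01 [ 53.3 -39.5]
```

View pics/wrist3.png

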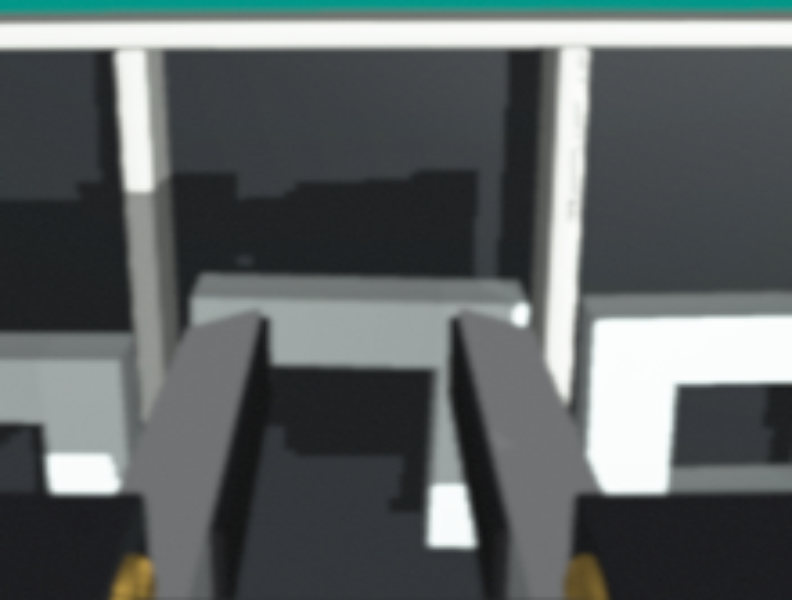

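Run:
```python
from h import *
from bench import ctrl
pose=np.load("pose0.npy");c,s=np.cos(pose[2]),np.sin(pose[2])
def dep(p,u,v):
    d=float(p["depth"][v,u]);n=cv2.undistortPoints(np.array([[[u,v]]],float),K(p),np.array(p["dist_coeffs"]))[0,0]
    w=np.array(p["xyz"])+R.from_rotvec(p["orientation"]).as_matrix()@np.array([n[0]*d,-n[1]*d,-d])
    q=w[:2]-pose[:2];return [round(float(t)*1000,1) for t in (c*q[0]+s*q[1],-s*q[0]+c*q[1],w[2])]
p=pickle.load(open("wrist3.pkl","rb"))
for u,v in ((250,247),(248,252),(246,256),(244,262),(240,280),(310,247),(312,253),(318,270),(275,250),(275,235),(275,225),(230,270)): print(u,v,dep(p,u,v))
s2=ctrl.camera("scene");pickle.dump(s2,open("scene3.pkl","rb" if 0 else "wb"))
im=cv2.resize(s2["image"][200:270,250:330],None,fx=9,fy=8,interpolation=cv2.INTER_CUBIC);cv2.imwrite("pics/scene3.png",im)
for x in (52,60,68): print(x,w2px(s2,T(pose,[[x,-76,10],[x,-48,10]])).round(1).tolist())
for u in range(262,300,3): print(u,[dep(s2,u,v) for v in (225,232)])
print(ctrl.sense()["width"],ctrl.sense()["time"])
```

```text
250 247 [69.9, -46.9, 53.8]
248 252 [69.5, -46.3, 59.7]
246 256 [69.8, -45.8, 65.7]
244 262 [69.8, -45.5, 72.8]
240 280 [70.1, -45.6, 92.0]
310 247 [70.2, -79.3, 54.8]
312 253 [69.4, -79.9, 61.0]
318 270 [69.8, -80.8, 81.7]
275 250 [54.2, -60.0, 20.8]
275 235 [61.6, -59.9, 12.7]
275 225 [66.6, -59.9, 6.8]
230 270 [70.0, -39.9, 82.0]
52 [[272.6, 236.5], [281.9, 231.4]]
60 [[274.3, 238.8], [283.6, 233.7]]
68 [[276.0, 241.1], [285.3, 236.0]]
262 [[13.7, -83.6, 19.2], [34.3, -96.2, 24.4]]
265 [[16.6, -76.5, 17.2], [38.5, -90.0, 24.8]]
268 [[14.4, -66.1, 5.7], [39.3, -81.6, 18.7]]
271 [[61.0, -86.7, 83.9], [46.1, -77.0, 24.0]]
274 [[67.8, -82.6, 89.6], [68.8, -82.9, 59.9]]
277 [[26.3, -46.2, 4.9], [52.7, -63.4, 21.4]]
280 [[33.0, -41.4, 9.8], [57.4, -57.5, 22.8]]
283 [[34.0, -32.7, 3.9], [61.5, -51.2, 23.0]]
286 [[65.7, -46.2, 56.8], [60.7, -41.3, 13.5]]
289 [[68.5, -39.1, 54.7], [62.0, -32.8, 8.0]]
292 [[48.9, -15.0, 8.9], [63.5, -24.4, 2.9]]
295 [[52.1, -7.7, 7.2], [78.0, -26.1, 24.1]]
298 [[55.4, -0.6, 5.6], [74.3, -13.5, 8.2]]
0.027815961434708554 6.5083
```

View pics/scene3.png

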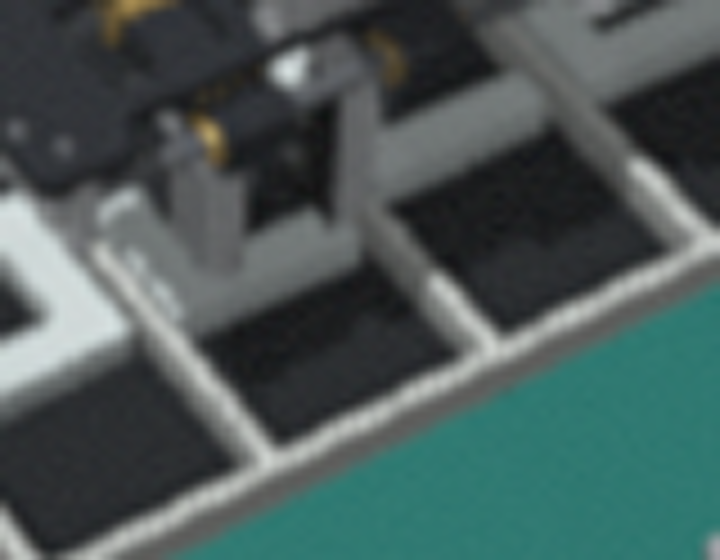

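Run:
```python
from h import *
from bench import ctrl
pose=np.load("pose0.npy");c,s=np.cos(pose[2]),np.sin(pose[2])
def dep(p,u,v):
    d=float(p["depth"][v,u]);n=cv2.undistortPoints(np.array([[[u,v]]],float),K(p),np.array(p["dist_coeffs"]))[0,0]
    w=np.array(p["xyz"])+R.from_rotvec(p["orientation"]).as_matrix()@np.array([n[0]*d,-n[1]*d,-d])
    q=w[:2]-pose[:2];return [round(float(t)*1000,1) for t in (c*q[0]+s*q[1],-s*q[0]+c*q[1],w[2])]
p=pickle.load(open("wrist3.pkl","rb"))
for u,v in ((236,300),(150,310),(150,330),(170,350),(150,400),(280,350),(280,415),(40,350),(300,275),(247,250),(252,250),(253,249),(254,258)): print(u,v,dep(p,u,v))
o=ori(-jaws(pose)[1])
P=T(pose,[[90,-62,0]])[0];P[2]=.010
ctrl.move_l(P,o,rate=.08)
p=ctrl.camera("wrist");pickle.dump(p,open("wrist4.pkl","wb"));cv2.imwrite("pics/wrist4.png",p["image"])
```

```text
236 300 [70.2, -45.9, 108.7]
150 310 [93.7, -30.7, 152.9]
150 330 [94.0, -33.8, 161.3]
170 350 [94.0, -40.4, 168.0]
150 400 [80.6, -34.5, 168.1]
280 350 [88.0, -63.0, 160.3]
280 415 [-100.4, -63.2, 7.0]
40 350 [87.2, -5.8, 161.0]
300 275 [31.0, -77.2, 10.4]
247 250 [70.1, -45.7, 58.4]
252 250 [68.7, -48.1, 55.3]
253 249 [68.0, -48.3, 52.1]
254 258 [63.3, -48.9, 53.6]
```

View pics/wrist4.png

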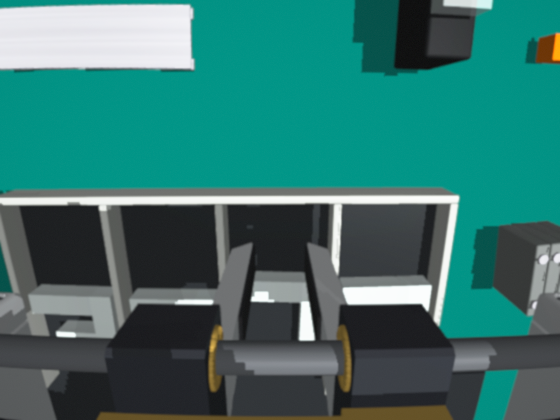

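Depth readings from both cameras put the fingertips at about 50 mm with TCP z reported as 10 mm. The gripper body sits about 43 mm too high as well, so the reported TCP is roughly 40 mm lower than the real tips. The fingers are clear over open floor now, so I'll feel for the floor gently before trusting any height.

Run:
```python
from h import *
from bench import ctrl
pose=np.load("pose0.npy");o=ori(-jaws(pose)[1])
def W(x,y,z): 
    P=T(pose,[[x,y,0]])[0];P[2]=z;return P
print(ctrl.move_l(W(88,-62,-.022),o,rate=.05,until_force=3));s=ctrl.sense();print(s["time"],s["contact_force"],s["position"])
if abs(s["position"][2]+.022)<.002:
    print(ctrl.move_l(W(88,-62,-.045),o,rate=.015,until_force=3));s=ctrl.sense();print(s["time"],s["contact_force"],s["position"])
p=ctrl.camera("wrist");pickle.dump(p,open("wrist5.pkl","wb"));cv2.imwrite("pics/wrist5.png",p["image"])
```

```text
False
7.875 [-0.15476179 -0.14083853 -0.00449062] [ 0.63151478 -0.02708618 -0.02191689]
True
8.6083 [-0.30213023 -0.8222581   4.10208024] [ 0.63129996 -0.02706295 -0.02985632]
```

View pics/wrist5.png

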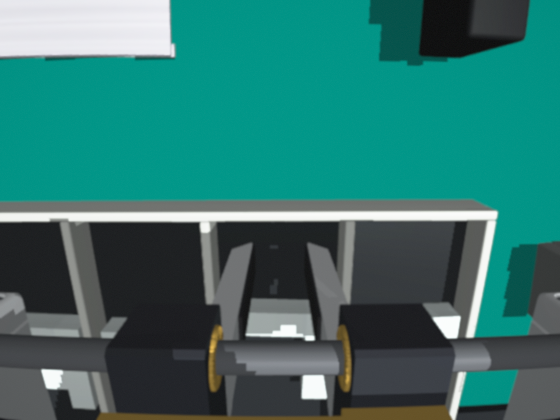

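The floor was felt at TCP z = -30 mm, so the tips are 36 mm above the reported TCP. I'll work at z = -27 mm, which leaves 3 mm of clearance, and now pull the bracket out.

Run:
```python
from h import *
from bench import ctrl
pose=np.load("pose0.npy");o=ori(-jaws(pose)[1])
def W(x,y,z): 
    P=T(pose,[[x,y,0]])[0];P[2]=z;return P
ctrl.move_l(W(87,-62,-.027),o,rate=.03)
for x in (60,-29):
    print(ctrl.move_l(W(x,-62,-.027),o,rate=.05,until_force=6));s=ctrl.sense();print(s["time"],s["contact_force"],s["position"])
p=ctrl.camera("wrist");pickle.dump(p,open("wrist6.pkl","wb"));cv2.imwrite("pics/wrist6.png",p["image"])
```

```text
False
9.625 [-0.60334322 -0.53852268 -0.13965416] [ 0.60320151 -0.02742664 -0.02688495]
False
11.5583 [ 0.51121512  0.66098002 -0.73096716] [ 0.51433238 -0.02847038 -0.02704449]
```

View pics/wrist6.png

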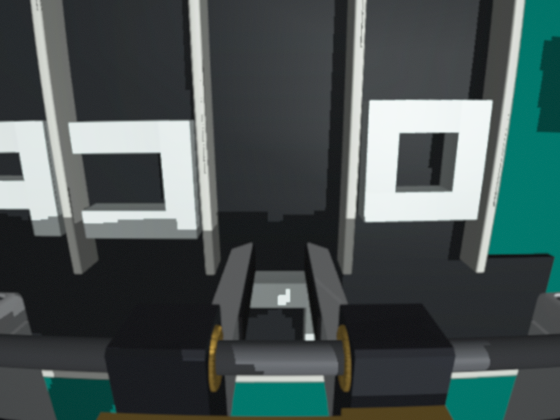

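Run:
```python
from h import *
pose=np.load("pose0.npy");c,s=np.cos(pose[2]),np.sin(pose[2])
p=pickle.load(open("wrist6.pkl","rb"))
g=cv2.cvtColor(p["image"],cv2.COLOR_BGR2GRAY)
for u in (265,280,295): print(u,g[262:310,u].tolist())
for u in (258,280,302):
  for z,v in((6,270),(21,282)):
    w=px2w(p,[(u,v)],z/1000)[0][:2]-pose[:2];print(u,v,z,((c*w[0]+s*w[1])*1e3).round(1),((-s*w[0]+c*w[1])*1e3).round(1))
```

```text
265 [25, 25, 23, 24, 23, 24, 24, 27, 49, 77, 93, 96, 97, 95, 95, 94, 94, 94, 93, 94, 98, 111, 126, 132, 133, 132, 132, 132, 133, 133, 132, 132, 132, 132, 132, 132, 132, 132, 132, 132, 132, 133, 132, 132, 124, 100, 59, 28]
280 [24, 24, 24, 23, 24, 24, 25, 28, 48, 77, 92, 96, 96, 94, 94, 95, 94, 93, 92, 93, 97, 110, 123, 131, 132, 131, 131, 132, 131, 131, 130, 134, 166, 216, 232, 233, 232, 232, 232, 232, 232, 231, 218, 169, 127, 98, 61, 40]
295 [24, 25, 24, 25, 25, 24, 23, 25, 49, 77, 92, 95, 95, 94, 94, 93, 93, 92, 92, 93, 97, 109, 123, 129, 131, 131, 130, 130, 130, 130, 130, 131, 129, 131, 130, 130, 130, 130, 130, 130, 131, 129, 131, 130, 122, 98, 59, 30]
258 270 6 -38.4 -50.2
258 282 21 -38.3 -51.0
280 270 6 -38.4 -63.1
280 282 21 -38.3 -63.1
302 270 6 -38.4 -76.0
302 282 21 -38.3 -75.1
```

Run:
```python
from h import *
from bench import ctrl
pose=np.load("pose0.npy");ex,ey=jaws(pose);o=ori(-ey);o2=ori(ex)
def W(x,y,z): 
    P=T(pose,[[x,y,0]])[0];P[2]=z;return P
ctrl.move_l(W(-30,-62,-.027),o,rate=.03)
ctrl.move_l(W(-22,-62,-.027),o,rate=.05)
ctrl.move_l(W(-22,-62,.045),o,rate=.1)
ctrl.reach(W(-67,-122,.045),o2)
p=ctrl.camera("wrist");pickle.dump(p,open("wrist7.pkl","wb"));
im=p["image"].copy();draw(p,pose,LINES,im,(0,0,255))
draw(p,pose,[((-39,-32,21),(-39,-92,21)),((-39,-92,21),(-99,-92,21))],im,(255,0,0));cv2.imwrite("pics/wrist7.png",im)
p=ctrl.camera("top");pickle.dump(p,open("top7.pkl","wb"));print(ctrl.sense()["time"])
```

```text
14.65
```

View pics/wrist7.png

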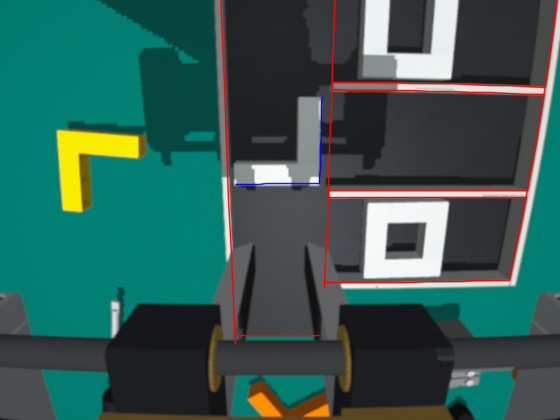

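The L lies square in the channel mouth zone at (280,140), matching the blue prediction, and the neighbours haven't moved. Next I descend behind its spine and push.

Run:
```python
from h import *
from bench import ctrl
pose=np.load("pose0.npy");ex,ey=jaws(pose);o2=ori(ex)
def W(x,y,z): 
    P=T(pose,[[x,y,0]])[0];P[2]=z;return P
print(ctrl.move_l(W(-67,-122,-.027),o2,rate=.06,until_force=5))
s=ctrl.sense();print(s["time"],s["contact_force"])
print(ctrl.move_l(W(-67,-95,-.027),o2,rate=.04,until_force=6))
print(ctrl.move_l(W(-67,98,-.027),o2,rate=.06,until_force=6))
s=ctrl.sense();print(s["time"],s["contact_force"],s["position"]-W(-67,98,-.027))
p=ctrl.camera("wrist");pickle.dump(p,open("wrist8.pkl","wb"));
im=p["image"].copy();draw(p,pose,LINES,im,(0,0,255));cv2.imwrite("pics/wrist8.png",im)
```

```text
False
16.0 [-1.0600734   0.09604961 -0.2413712 ]
False
False
20.1917 [ 0.12772745 -0.4068911   0.74411311] [ 1.37628483e-05 -7.24293290e-05 -7.77600423e-06]
```

View pics/wrist8.png

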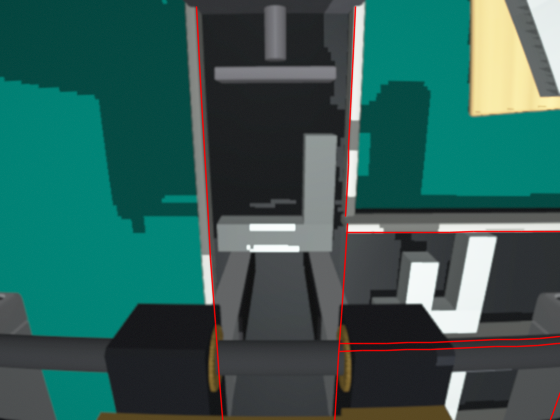

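Run:
```python
from h import *
from bench import ctrl
pose=np.load("pose0.npy");ex,ey=jaws(pose);o2=ori(ex)
def W(x,y,z): 
    P=T(pose,[[x,y,0]])[0];P[2]=z;return P
def ty(): 
    s=ctrl.sense(); d=s["position"][:2]-pose[:2]; return s["time"],float(d@ey)*1e3,float(d@ex)*1e3,-float(s["contact_force"][:2]@ey),s["contact_force"].round(2)
print(ty())
print(ctrl.move_l(W(-67,146,-.027),o2,rate=.015,until_force=3))
for _ in range(3): print(ty());ctrl.wait(.05)
```

```text
(20.2417, 97.95553868844321, -66.99545707789368, 0.6508956628259992, array([ 0.3 , -0.65,  0.2 ]))
True
(22.0167, 123.37206275122982, -67.16370794403484, 2.3050991001887313, array([-0.3 , -2.31,  1.52]))
(22.0667, 123.3778577784616, -67.37157522397591, 1.7090180134776929, array([ 0.7 , -1.7 ,  1.04]))
(22.1167, 123.35568312627879, -67.50239342171866, 1.2699347993549224, array([ 0.45, -1.26,  1.44]))
```

Run:
```python
from h import *
from bench import ctrl
p=ctrl.camera("wrist");pickle.dump(p,open("wrist9.pkl","wb"));cv2.imwrite("pics/wrist9.png",p["image"])
```

```text
(no output)
```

View pics/wrist9.png

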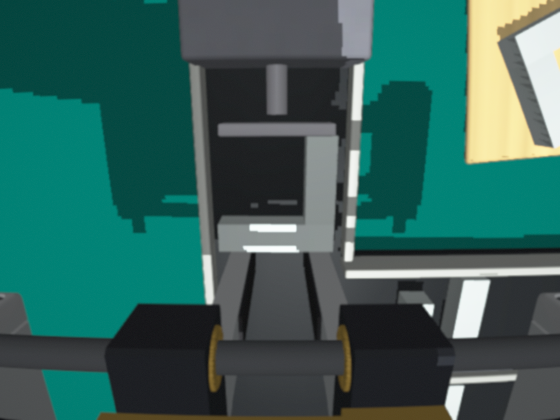

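The wrist view shows the arm end at (320,137) touching the plate at (277,130), and the bracket is square. Now pressing in small steps with averaged force readings.

Run:
```python
from h import *
from bench import ctrl
pose=np.load("pose0.npy");ex,ey=jaws(pose);o2=ori(ex)
def W(x,y,z): 
    P=T(pose,[[x,y,0]])[0];P[2]=z;return P
def F(n=8):
    v=[]
    for _ in range(n):
        s=ctrl.sense();v.append(-float(s["contact_force"][:2]@ey));ctrl.wait(.02)
    return np.mean(v),np.max(v),float((s["position"][:2]-pose[:2])@ey)*1e3,s["contact_force"].round(1),s["time"]
y=123.4
while True:
    y+=1.0 if y<126.5 else .7
    ctrl.move_l(W(-67,y,-.027),o2,rate=.02,until_force=8)
    f=F();print(round(y,1),f)
    if f[0]>9.2 or y>135: break
```

```text
124.4 (np.float64(3.8468469109950743), np.float64(4.392734452275923), 123.91418776120979, array([-0.6, -4.4, -0.8]), 22.5833)
125.4 (np.float64(5.053327704182114), np.float64(6.012232106939922), 124.93386299592188, array([-0.6, -4.7, -1.8]), 22.9667)
126.4 (np.float64(6.22374782296256), np.float64(6.735873255547044), 125.65341707595404, array([-1.3, -6.3, -0.2]), 23.35)
127.4 (np.float64(6.927150848427866), np.float64(8.142541411749804), 126.37676474292451, array([ 0.1, -7.3, -0.4]), 23.7333)
128.1 (np.float64(7.4601865296154495), np.float64(9.014120266597079), 126.86553815872182, array([-0.7, -9. ,  0.1]), 24.1167)
128.8 (np.float64(8.213443780357185), np.float64(9.351873618025074), 127.3575544110194, array([-0.2, -7.6, -0.7]), 24.5)
129.5 (np.float64(8.264024471044841), np.float64(9.11014752793635), 127.84935733709239, array([-0.1, -8.4, -0.8]), 24.8833)
130.2 (np.float64(9.402270068961137), np.float64(9.728826896344492), 128.35705641250652, array([-0.7, -9.5, -0.4]), 25.2667)
```

Run:
```python
from h import *
from bench import ctrl
pose=np.load("pose0.npy");ex,ey=jaws(pose);o2=ori(ex)
def W(x,y,z): 
    P=T(pose,[[x,y,0]])[0];P[2]=z;return P
ctrl.move_l(W(-67,131,-.027),o2,rate=.02)
v=[]
for _ in range(40):
    s=ctrl.sense();v.append(-float(s["contact_force"][:2]@ey));ctrl.wait(.02)
print(np.mean(v),min(v),max(v),np.mean(v[:20]),np.mean(v[20:]),s["time"],float((s["position"][:2]-pose[:2])@ey)*1e3)
ctrl.move_l(W(-67,120,-.027),o2,rate=.012)
s=ctrl.sense();print(s["contact_force"],s["time"])
ctrl.move_l(W(-67,100,-.027),o2,rate=.05)
p=ctrl.camera("wrist");pickle.dump(p,open("wrist10.pkl","wb"));cv2.imwrite("pics/wrist10.png",p["image"])
```

```text
9.902033020328489 9.05496022729207 11.005472925642552 9.804164460641797 9.99990158001518 26.1833 128.90229060471594
[ 0.48829278  0.17279584 -0.82474336] 27.2667
```

View pics/wrist10.png

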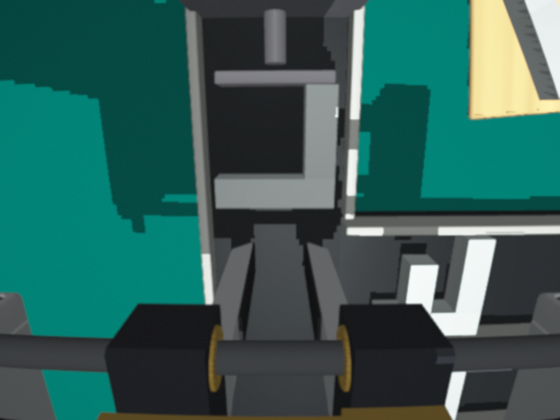

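Held at 9.9 N on average for 0.8 s. The bracket stands square, touching the plate, and the fingers are clear. I'll raise, check from the top, and hand in.

Run:
```python
from h import *
from bench import ctrl
pose=np.load("pose0.npy");ex,ey=jaws(pose);o2=ori(ex)
def W(x,y,z): 
    P=T(pose,[[x,y,0]])[0];P[2]=z;return P
ctrl.move_l(W(-67,100,.10),o2,rate=.12)
ctrl.reach(W(-67,-150,.18),o2)
p=ctrl.camera("top");a=cv2.resize(p["image"][160:265,150:345],None,fx=4,fy=4,interpolation=cv2.INTER_CUBIC)
draw(p,pose,LINES,a,(0,0,255),(150,160),4);cv2.imwrite("pics/topend.png",a)
cv2.imwrite("pics/topfull.png",p["image"])
s=ctrl.sense();print(s["time"],s["contact_force"])
```

```text
30.15 [-0.44032149  0.46118766  0.07139273]
```

View pics/topend.png

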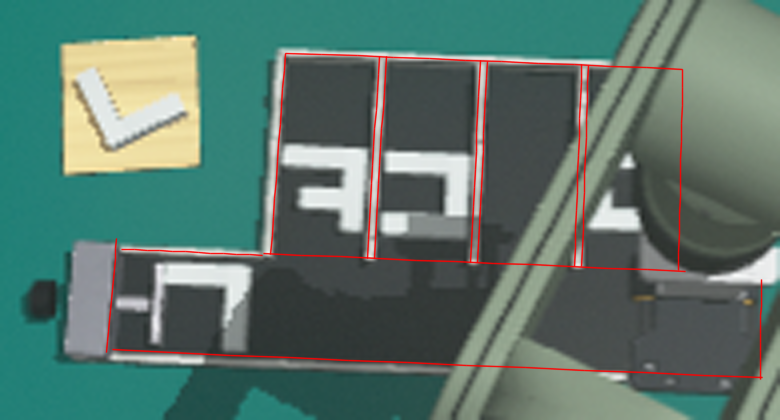

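The L lies flat and square at crop (200,305), its arm end at the plate. F, U and the sample are where they were, and the part of O that shows is too.

Run:
```python
from bench import ctrl
print(ctrl.job_done())
```

```text
the job is handed in; nothing more can be done
None
```

The job is handed in, at about 30 s on the robot's clock. The sample was the plain angle, L. I slid the tray's L bracket out of its lane and along the channel to the stop plate with the fingers behind it, without gripping or lifting it.

- **Pressing:** the bracket met the plate at a finger position of about tray y = 123.4 mm. I then held it at 9.9 N on average for 0.8 s, with readings from 9.1 to 11.0 N, well under the 25 N limit. After that I backed off slowly and raised the arm clear.
- **Last checks:** the L lies flat and square in the channel with its arm end at the plate. F, U and the sample show no movement. The arm hid part of O in the final picture, but what shows is in place, and it was fully visible and undisturbed after the pull. I did not check the other bench items closely at the end, and I felt no unexpected contacts along the way.
- **What disagreed:**
  - The reported tool position was about 36 mm lower than the real fingertips. The first pull therefore passed over the bracket without touching it. The depth images showed this, and I confirmed it by lightly touching the tray floor (4 N) and correcting the heights.
  - The detection network's best match for the L bracket was the yellow decoy, which I rejected from the picture.

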